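# Power up the amplifier under a touch-latch lid

## Task

Switch on the amplifier in the wider of the two grey boxes: press its flush lid so that the catch lets go and it springs ajar, push the lid on over with a fingertip until it leans back open by itself, then press the round power button inside fully home. Do not pick anything up; leave the narrow box shut and everything else standing where it is.

Things in the scene. Friction and masses are not known exactly. Their poses are not given: they have to be found in the camera images.
- amp_case: the WIDE box, fixed to the table: grey metal, 170 mm (its x) by 164 mm (its y) by 85 mm high, with a plywood lid 130 mm wide let in flush into its top. Origin: centre of its underside; x from the lid's free edge to the hinge (away from the robot), y along the hinge to the left, z up. Under the lid is a well 124 x 130 mm, 36 deep, with the power button in it
- amp_lid (a joint): angle of the wide box's lid (rad), 0.01 shut (flush within 1 mm); no handle, push-to-open catch. 6 to 8 N at the free edge sinks it to its hard stop at -0.05 (edge 6 mm down); past -0.04 the catch lets go, and as the finger withdraws a sprung arm lifts it ajar to about 0.6. Beyond that it swings free, slightly damped: left short of 1.7 it may sink back to ajar, past that it falls to its stop at 1.9 and stays
- amp_lid_edge (a point): on the wide box's lid: middle of its free edge, on the upper face; moves with the lid. The lid is a plate 120 mm from hinge to free edge, 130 mm wide and 6 mm thick; a steel striker 14 mm wide hangs 32 mm below the upper face, 15 mm in from the free edge and 47 mm to the left (the box's +y) of the middle. Keep right of it under the lid
- amp_lid_hinge (a point): middle of the hinge line of the wide box's lid (fixed to the box, 60 mm beyond its centre and 85 mm above the table); the axis is the box's y, at the lid's upper face
- amp_button (a joint): travel of the power button (m): 0 out, 0.008 fully home. It yields to about 3 N and stays where it is pushed
- amp_button_top (a point): centre of the top of the round aluminium power button, 22 mm across, which is pressed straight down, inside the wide box under the lid, 8 mm to the right of the well's middle and 8 mm nearer its free-edge side; the top stands 14 mm below the rim when out and 22 mm when in. Moves with the button
- bat_case: the NARROW box, fixed to the table: the same box but 119 mm (its y) wide, with a lid 85 mm wide on the same kind of catch; to be left shut. Origin: centre of its underside, axes as for the wide box
- bat_lid (a joint): angle of the narrow box's lid (rad), 0 shut
- speaker0: loose small round loudspeaker driver, 76 mm across, 26 high, lying flat near the robot; origin under its centre
- speaker1: the same kind of loudspeaker driver, lying flat at the back
- recorder0: loose pocket recorder, 124 x 56 x 26 mm, lying on its back at the robot's left; origin under the middle of its case
- recorder1: the same kind of recorder, at the robot's right
- torch: loose pocket torch lying on the table between the two boxes, 110 mm long, 30 high; origin under it
- jar: loose glass jar with a steel cap, 84 mm across, 100 high, towards the back right; origin under its centre
- tube: loose clear tube with white rings standing upright towards the back left, 44 mm across, 200 high; origin under its centre

How it is judged:
By the outcome, as a careful person would: the job done as asked, in the order asked, and still so for the second after the job is handed in, with the robot touching nothing.
It also fails if it takes over 50 s, if anything falls off the work surface, if the arm or the gripper's body presses on something with over 40 N, if the wrist force passes 120 N, or if a joint passes its speed limit or range.

## Robot

A 7-joint arm with a two-finger parallel gripper is mounted at the origin on the work surface. World frame = base frame: x ahead of the robot, y to its left, z up, the work surface at z = 0. Lengths are in mm, angles in rad, forces in N, time in s.
With the tool pointing down it reaches from about 400 to 875 mm from the base axis. Payload 4.4 kg.
Tool frame: the origin (TCP) lies at the very end of the fingers, on their centre line; the grasp point (between the pads) lies behind it (ctrl.hold_point_z is the z of the grasp point in the tool frame, in mm); z points along the fingers, y is the direction in which the jaws open and shut (so a half turn about z gives the same grasp; the last joint's range is limited). The gripper opens to 85 mm and grips with 20 to 120 N. Pads are 22 mm wide; open, the fingers measure 114 mm over their backs; the gripper's body (76 mm by 85 mm) begins 54 mm behind the grasp point. The pads swing forward as they close: fully open they stand 13 mm farther back than shut.
Start: joints at [1.241, 0.628, 0.038, 1.517, -0.027, 0.996, -0.02], TCP at [169.516, -627.521, 231.313] pointing down, gripper open.
Joint ranges: [-3.06, 3.06], [-0.37, 2.12], [-1.25, 1.32], [0.18, 2.47], [-1.1, 4.24], [0.23, 1.98], [-2.94, 2.94]. Speed limits (rad/s): [2.57, 2.57, 3.14, 3.14, 3.14, 3.14, 3.14].

## Interface

Orientations are given as [roll, pitch, yaw] about the fixed x, y, z axes, in that order (R = Rz(yaw) Ry(pitch) Rx(roll)).
In Python, from cell import ctrl, vision gives the robot as it stands.
- The arm moves only by the shell command python3 -m crank 'ROWS' [OPENING]. ROWS is JSON, a list of rows, each an object of numbers: "x", "y", "z": the shift along the tool's x, y, z in cm; "spin": the turn about the tool's z in rad. A call has 1 to 5 rows; each row shifts and turns the commanded pose from where the row before left it, along the tool's axes as they then stand; what a row does not reach is not made up. A row lasts 1/10 s, in which the tool goes at most 50 mm and 8.59 degrees, less where a joint would pass 70% of its speed; a pose out of reach is approached as far as the arm can. A call is refused whole if a number of a shift passes 5 or a number of a turn 0.15, either way. A call with a gripper value outside its range is refused whole. OPENING is the opening in per cent of the stroke, from 0 (shut) to 100 (fully open), set as the call begins (- or left out, the last holds). The fingers move at their own pace and stop on an object; the grip force is fixed at half the most. Time passes only in rows, so rows that do not move let the fingers close. It gives the time, the measured TCP pose, the force and the opening at its end, in the units of the state.
- ctrl.read_state(): the state, without advancing time (a new reading comes with each control period).
- vision.get_image(name): name is "side" or "top" or "wrist"; returns the picture (420x560x3 uint8, blue, green, red); there is no depth.
- vision.calibration(name): a dict with "vfov" (degrees; the focal length in pixels is half the picture's height over the tangent of half this angle, whatever the lens; pixels are square), "cx", "cy" (the principal point, pixels), "distortion" ([k1, k2, p1, p2, k3] as OpenCV has them; the pictures are not rectified), "eye" and "rotation" of the camera in the world. Camera axes: x right, y up, looking along -z (the intrinsics and any distortion apply to the point x, -y, -z); pixel columns grow to the right and rows downward; lengths in mm; the calibration is good to about 2 mm. A picture is of the moment at which its call begins: read the wrist's pose just before it. calibration takes no time and is no camera call; for the wrist camera it gives the pose at the moment of the call.
- ctrl.finish_job(): hands the job in, once; it reports no verdict.
Trained networks look in the newest picture that a camera, given by its name, has taken for a name from the list of things; names that differ only in an ending like _2 or _b are one class to them, and where a whole thing is asked for, a point or a joint stands for the part that bears it (a point fixed in the world has none). Each returns a list of dicts, best first, with "score" (0 to 1); they miss things now and then, are a little off and sometimes report something else, mostly with a low value. They report only what shows in the picture. A call takes as long as a camera call.
- vision.boxes_of(name, camera): "extent" ([left, top, right, bottom] in pixels, round what is visible of it).
- vision.regions_of(name, camera): "mask" (420x560 bool, what is visible of it) and "extent" ([left, top, right, bottom] in pixels, round what is visible of it).
- vision.place_of(name, camera): "point" ([column, row] in pixels: a listed point, or the origin of a listed thing).
The state is a dict: "clock": time; "qpos": joint angles; "qd": joint speeds; "tau": joint torques, N m; "eef_pos": TCP position; "tool_rot": TCP orientation; "force": force on the tool from outside, world axes, zero at the start; "torque": the same for the moment, N m; "width": finger opening in mm.
Only numpy, scipy, OpenCV 4.12 (cv2) and the standard library are available. Lean on these libraries where they do the work, as an engineer would, in place of code of your own. Each camera call takes 0.05 s, during which the arm holds its last target.

## Working session

There is one attempt and no reset: what is moved stays moved. The work goes in short steps, Python scripts to look and compute and a shell command to move; the robot and the scene stay as the last step left them, time stands still between calls to the robot, and variables do not carry over. Pictures are saved under pics/ and viewed, and the job is handed in when it is done.

```bash
ls; mkdir -p pics; cat > h.py <<'E'
import numpy as np, cv2
from cell import ctrl, vision
def K(c):
    f=210/np.tan(np.radians(c['vfov'])/2)
    return np.array([[f,0,c['cx']],[0,f,c['cy']],[0,0,1.]])
def ray(name,px):
    c=vision.calibration(name)
    u=cv2.undistortPoints(np.array([[px]],float),K(c),np.array(c['distortion'],float))[0,0]
    d=np.array(c['rotation'])@np.array([u[0],-u[1],-1])
    return np.array(c['eye']),d
def atz(name,px,z):
    e,d=ray(name,px); return e+d*(z-e[2])/d[2]
def proj(name,P):
    c=vision.calibration(name)
    p=(np.array(P,float).reshape(-1,3)-np.array(c['eye']))@np.array(c['rotation'])
    p=p*[1,-1,-1]
    return cv2.projectPoints(p,np.zeros(3),np.zeros(3),K(c),np.array(c['distortion'],float))[0][:,0]
E
python3 - <<'E'
from h import *
s=ctrl.read_state(); print(s['clock'],s['eef_pos'],s['tool_rot'],s['force'],s['width'],ctrl.hold_point_z)
for n in('top','side'):
    cv2.imwrite(f'pics/{n}0.png',vision.get_image(n))
    print(n,vision.calibration(n))
    for t in ('amp_case','bat_case','amp_lid_edge','amp_lid_hinge'):
        r=vision.place_of(t,n); print(t,[(np.round(x['point'],1).tolist(),round(x['score'],2)) for x in r[:3]])
E
```

```text
pics
0.0 [ 169.34585678 -626.89765078  230.38204822] [-3.13966046e+00  3.78424850e-05  2.63773165e-01] [-0.3857132  -0.1151046  -0.71554451] 85.29862166552925 -18.700000000000003
top {'vfov': 43.94188099535374, 'cx': 287.3794474362778, 'cy': 211.344169911011, 'distortion': array([-0.10296443,  0.        ,  0.        ,  0.        ,  0.        ]), 'eye': array([ 377.34490358,   -9.15464974, 1587.03340975]), 'rotation': array([ 0.13636322,  0.01009505, -1.57589077])}
amp_case []
bat_case [([223.9, 222.1], 0.93)]
amp_lid_edge [([345.4, 229.8], 0.72), ([332.2, 190.9], 0.66)]
amp_lid_hinge [([334.3, 188.2], 0.6)]
side {'vfov': 44.101956062512734, 'cx': 276.63115598282, 'cy': 206.6268063389663, 'distortion': array([0.00732749, 0.        , 0.        , 0.        , 0.        ]), 'eye': array([  77.74817906,  863.83512773, 1036.21084504]), 'rotation': array([ 0.81690911,  0.01164839, -2.64026231])}
amp_case [([296.1, 200.1], 0.98)]
bat_case [([238.3, 286.2], 0.94)]
amp_lid_edge [([317.8, 180.0], 0.7)]
amp_lid_hinge [([274.8, 174.2], 0.87), ([307.5, 151.2], 0.55)]
```

```bash
python3 - <<'E'
s=open('h.py').read()
s=s.replace("np.array(c['rotation'])","RR(c['rotation'])").replace("def K(c)","from scipy.spatial.transform import Rotation as Ro\ndef RR(r):\n    r=np.array(r,float)\n    return Ro.from_euler('xyz',r).as_matrix() if r.shape==(3,) else r\ndef K(c)",1)
open('h.py','w').write(s)
E
python3 - <<'E'
from h import *
print(atz('top',(345.4,229.8),85),atz('top',(334.3,188.2),85),atz('side',(317.8,180),85),atz('side',(274.8,174.2),85),atz('side',(296.1,200.1),0))
print(atz('top',(332.2,190.9),85),atz('side',(307.5,151.2),85))
print(atz('top',(223.9,222.1),0),atz('side',(238.3,286.2),0))
E
```

```text
[ 528.42805967 -163.0005905    85.        ] [ 651.11091427 -132.91969587   85.        ] [ 524.40857715 -170.71385878   85.        ] [ 644.43681275 -136.20926526   85.        ] [ 581.48828441 -150.06653033    0.        ]
[ 643.11567077 -126.61918727   85.        ] [ 609.63186627 -277.721277     85.        ]
[563.05352211 201.29661213   0.        ] [563.44902343 203.06761204   0.        ]
```

View pics/top0.png

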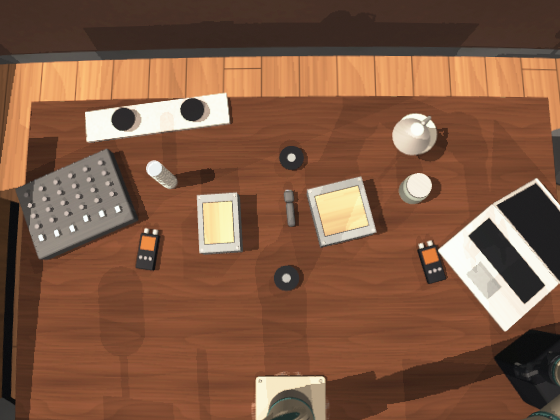

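View pics/side0.png

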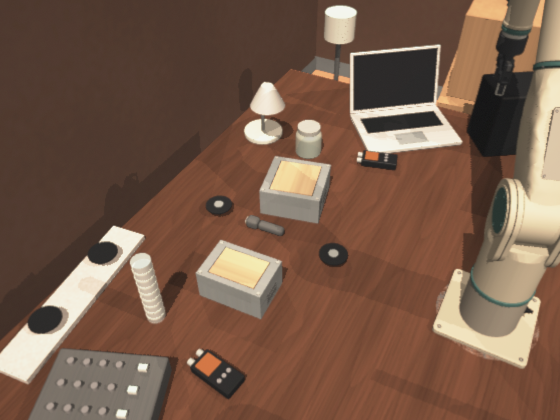

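```bash
cat >> h.py <<'E'
def boxpts(cx,cy,yaw):
    c,s=np.cos(yaw),np.sin(yaw); R=np.array([[c,-s],[s,c]])
    top=np.array([[85,82],[85,-82],[-85,-82],[-85,82]])@R.T+[cx,cy]
    lid=np.array([[60,65],[60,-65],[-60,-65],[-60,65]])@R.T+[cx,cy]
    return np.c_[top,np.full(4,85)],np.c_[lid,np.full(4,85)]
E
python3 - <<'E'
from h import *
yaw=np.radians(15.0); cx,cy=587,-150
for n,(x0,y0) in dict(top=(290,160),side=(240,140)).items():
    im=cv2.imread(f'pics/{n}0.png')
    im=cv2.resize(im[y0:y0+100,x0:x0+110],None,fx=7,fy=6,interpolation=cv2.INTER_CUBIC)
    for P in boxpts(cx,cy,yaw):
        q=(proj(n,P)-[x0,y0]+.5)*[7,6]
        cv2.polylines(im,[q.astype(int)],True,(255,0,0),1)
    cv2.imwrite(f'pics/{n}1.png',im)
E
```

```text
(no output)
```

View pics/top1.png

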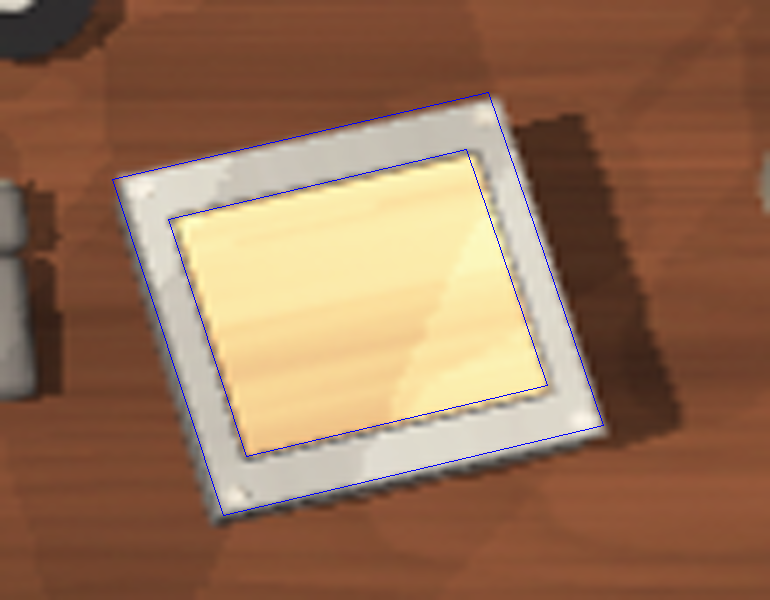

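View pics/side1.png

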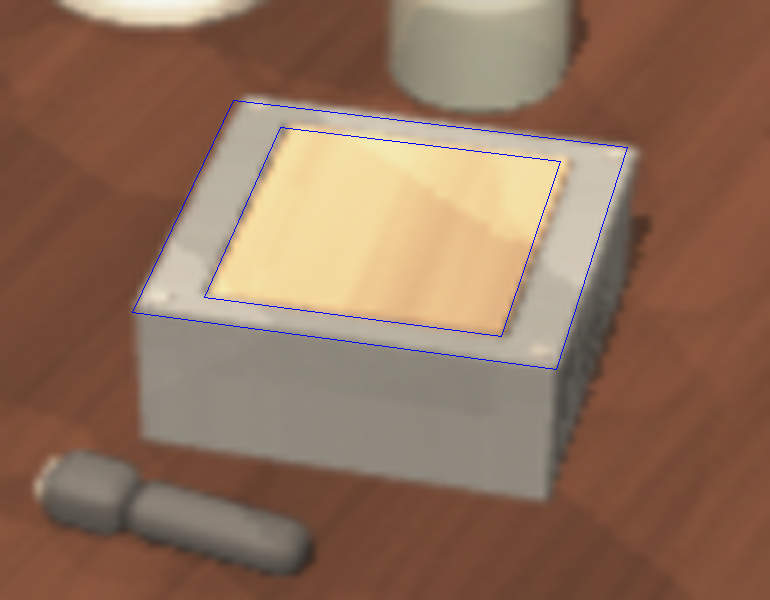

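```bash
python3 -m crank '[{"x":2,"y":-1.4},{"x":3,"y":-2.1},{"x":4,"y":-2.8},{"x":4,"y":-2.8},{"x":4,"y":-2.8}]' 0
python3 -m crank '[{"x":4,"y":-2.8},{"x":4,"y":-2.8},{"x":4,"y":-2.8},{"x":4,"y":-2.8},{"x":3,"y":-2.1}]'
python3 - <<'E'
from h import *
s=ctrl.read_state(); print(s['qpos'],s['tool_rot'],s['eef_pos'])
E
```

```text
[ 1.24124183  0.62843405  0.03848353  1.51743226 -0.02700036  0.99627805
 -0.01997935] [-3.14155794e+00 -4.35825299e-05  2.63762545e-01] [ 169.49420148 -627.51191315  231.28068994]invalid input at $[0]: expected keys x, y, z, spin
invalid input at $[0]: expected keys x, y, z, spin
```

```bash
python3 -m crank '[{"x":2,"y":-1.4,"z":0,"spin":0},{"x":3,"y":-2.1,"z":0,"spin":0},{"x":4,"y":-2.8,"z":0,"spin":0},{"x":4,"y":-2.8,"z":0,"spin":0},{"x":4,"y":-2.8,"z":0,"spin":0}]' 0
python3 -m crank '[{"x":4,"y":-2.8,"z":0,"spin":0},{"x":4,"y":-2.8,"z":0,"spin":0},{"x":4,"y":-2.8,"z":0,"spin":0},{"x":4,"y":-2.8,"z":0,"spin":0},{"x":3,"y":-2.1,"z":0,"spin":0}]'
cat >> h.py <<'E'
BX,BY,BYAW=585.5,-150.5,np.radians(15)
def st():
    s=ctrl.read_state(); p=s['eef_pos']; d=np.array(p[:2])-[BX,BY]
    c,n=np.cos(BYAW),np.sin(BYAW)
    print('t',round(s['clock'],2),'box xyz',np.round([c*d[0]+n*d[1],-n*d[0]+c*d[1],p[2]],1),'rot',np.round(s['tool_rot'],3),'F',np.round(s['force'],1),'w',round(s['width'],1))
E
python3 -c "
from h import *
st();print(ctrl.read_state()['qpos'])"
```

```text
clock: 1.0
eef_pos: [303.6, -466.9, 231.5]
tool_rot: [3.141, -0.0, 0.263]
force: [0.2, 0.1, -0.0]
width: 12.3
clock: 1.5
eef_pos: [453.6, -287.3, 231.6]
tool_rot: [-3.141, -0.001, 0.267]
force: [0.3, -1.0, -1.0]
width: 0.1
t 1.5 box xyz [-162.8  -97.9  231.6] rot [-3.141e+00 -1.000e-03  2.670e-01] F [ 0.3 -1.  -1. ] w 0.1
[ 0.50126394  0.46516355  0.01722671  1.83456673 -0.0121021   0.84114547
 -0.77936472]
```

```bash
python3 -m crank '[{"x":4,"y":-2.8,"z":0,"spin":0},{"x":4,"y":-2.8,"z":1,"spin":0},{"x":1,"y":-1.0,"z":3,"spin":0},{"x":0,"y":0,"z":3,"spin":0},{"x":0,"y":0,"z":0,"spin":0}]'
python3 -c "
from h import *
st()
cv2.imwrite('pics/w1.png',vision.get_image('wrist'))
cv2.imwrite('pics/s1.png',vision.get_image('side')[100:300,180:400].repeat(3,0).repeat(3,1));st()"
```

```text
clock: 2.0
eef_pos: [518.7, -201.4, 158.1]
tool_rot: [-3.137, 0.006, 0.266]
force: [-1.0, -0.2, 0.1]
width: 0.4
t 2.0 box xyz [-77.7 -31.8 158.1] rot [-3.137  0.006  0.266] F [-1.  -0.2  0.1] w 0.4
t 2.1 box xyz [-76.2 -34.7 161.6] rot [3.142e+00 1.000e-03 2.630e-01] F [-0.7 -0.1 -0.9] w 0.1
```

View pics/w1.png

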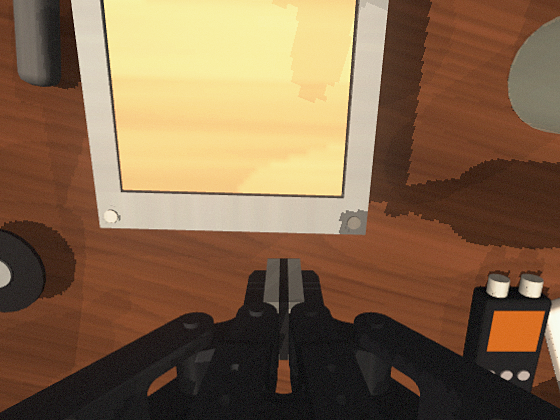

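View pics/s1.png

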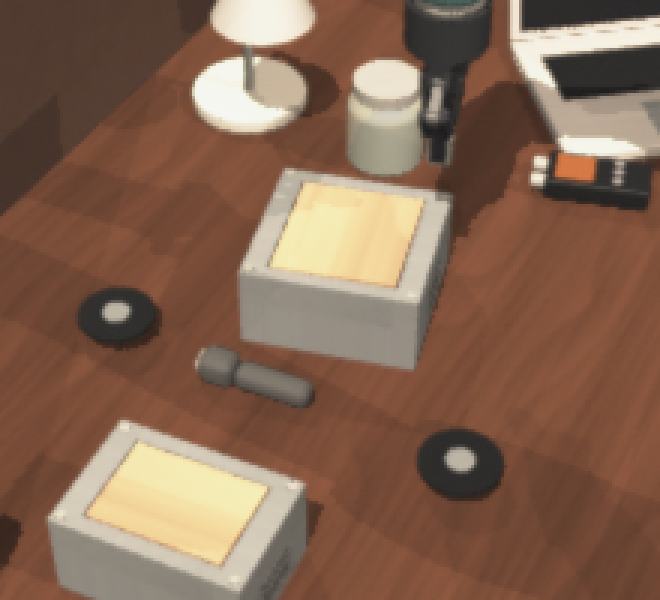

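```bash
python3 -c "
from h import *
im=vision.get_image('wrist'); c=vision.calibration('wrist'); s=ctrl.read_state();st()
R=RR(s['tool_rot']); print('cam in tool',R.T@(c['eye']-np.array(s['eef_pos'])), 'view', R.T@RR(c['rotation'])@[0,0,-1])
cv2.imwrite('pics/w2.png',im)
for p in [(121,191),(344,197),(101,229),(366,234)]: print(p,atz('wrist',p,85).round(1))
for P in boxpts(BX,BY,BYAW): print(proj('wrist',P).round().tolist())
"
```

```text
t 2.15 box xyz [-75.7 -35.3 162.5] rot [ 3.14e+00 -1.00e-03  2.63e-01] F [ 0.2 -0.5 -0.2] w -0.1
cam in tool [  74.49996009    0.60544175 -143.06263397] view [-2.90888105e-01 -6.27630713e-04  9.56756874e-01]
(121, 191) [ 514.1 -104.1   85. ]
(344, 197) [ 545.9 -236.9   85. ]
(101, 229) [486.2 -95.3  85. ]
(366, 234) [ 526.4 -257.8   85. ]
[[47.0, -86.0], [376.0, -85.0], [356.0, 234.0], [97.0, 234.0]]
[[89.0, -28.0], [340.0, -27.0], [331.0, 196.0], [119.0, 196.0]]
```

View pics/w2.png

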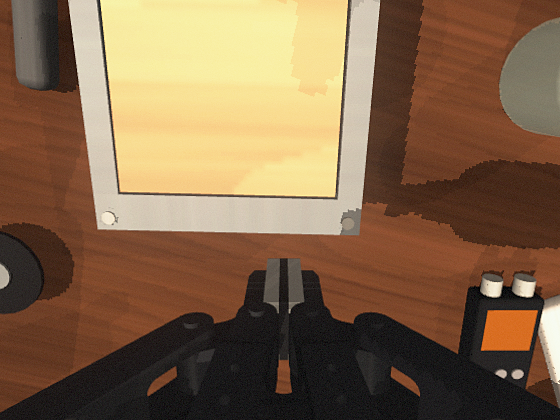

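```bash
python3 -m crank '[{"x":1.6,"y":-1.2,"z":1,"spin":0},{"x":1.6,"y":-1.1,"z":2,"spin":0},{"x":0,"y":0,"z":2,"spin":0},{"x":0,"y":0,"z":0.9,"spin":0},{"x":0,"y":0,"z":0,"spin":0}]'
python3 -m crank '[{"x":0,"y":0,"z":0,"spin":0},{"x":0,"y":0,"z":0,"spin":0}]'
python3 -c "
from h import *
im=vision.get_image('wrist');st()
cv2.imwrite('pics/w3.png',im)
cv2.imwrite('pics/s3.png',vision.get_image('side')[100:250,220:400].repeat(4,0).repeat(4,1));st()
"
```

```text
clock: 2.65
eef_pos: [545.5, -173.6, 102.5]
tool_rot: [3.141, 0.001, 0.262]
force: [0.4, -0.2, 0.5]
width: -0.1
clock: 2.85
eef_pos: [546.5, -173.6, 103.6]
tool_rot: [3.14, -0.002, 0.263]
force: [-0.5, -0.0, 0.1]
width: -0.0
t 2.9 box xyz [-43.6 -12.  103.5] rot [ 3.14e+00 -2.00e-03  2.63e-01] F [ 0.  -0.5  0.1] w 0.6
t 2.95 box xyz [-43.6 -11.8 103.3] rot [ 3.141e+00 -1.000e-03  2.630e-01] F [-0.8 -0.8  0.2] w -0.1
```

View pics/w3.png

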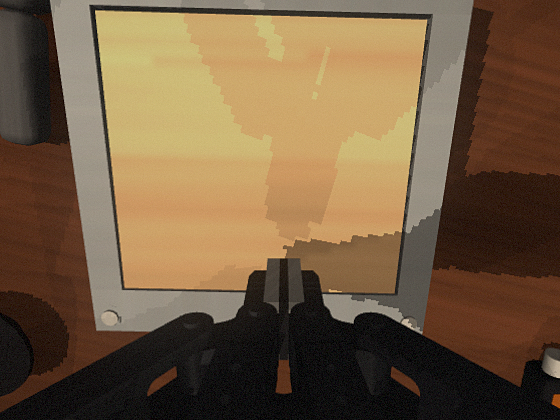

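View pics/s3.png

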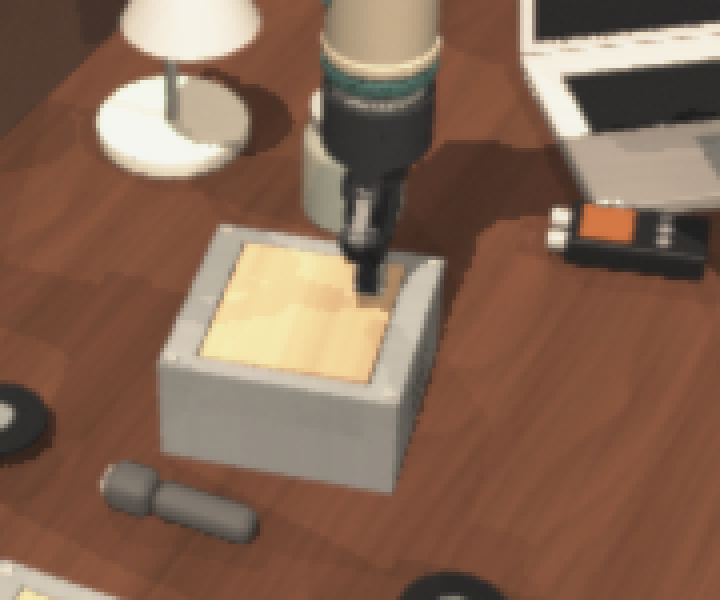

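```bash
python3 -c "
from h import *
im=vision.get_image('wrist')
print(((atz('wrist',(122,290),85)+atz('wrist',(405,294),85))/2).round(1), ((atz('wrist',(92,6),85)+atz('wrist',(431,14),85))/2).round(1))"
python3 -m crank '[{"x":0,"y":0,"z":0.7,"spin":0},{"x":0,"y":0,"z":0.7,"spin":0},{"x":0,"y":0,"z":0.4,"spin":0},{"x":0,"y":0,"z":0.2,"spin":0},{"x":0,"y":0,"z":0,"spin":0}]'
python3 -m crank '[{"x":0,"y":0,"z":0.2,"spin":0},{"x":0,"y":0,"z":0,"spin":0}]'
```

```text
[ 527.7 -168.8   85. ] [ 647.1 -137.8   85. ]
clock: 3.5
eef_pos: [545.8, -172.6, 82.1]
tool_rot: [-3.141, 0.0, 0.264]
force: [-0.9, -0.2, 4.0]
width: -0.2
clock: 3.7
eef_pos: [545.8, -172.6, 80.5]
tool_rot: [-3.141, 0.0, 0.264]
force: [-1.2, -0.3, 6.1]
width: -0.2
```

```bash
python3 -m crank '[{"x":0,"y":0,"z":0.15,"spin":0},{"x":0,"y":0,"z":0,"spin":0}]'
python3 -m crank '[{"x":0,"y":0,"z":0.1,"spin":0},{"x":0,"y":0,"z":0,"spin":0}]'
```

```text
clock: 3.9
eef_pos: [545.9, -172.6, 80.0]
tool_rot: [3.142, -0.0, 0.264]
force: [-3.5, 0.6, 11.8]
width: -0.0
clock: 4.1
eef_pos: [545.9, -172.6, 79.8]
tool_rot: [3.141, -0.0, 0.264]
force: [-4.5, 2.3, 19.1]
width: 0.1
```

```bash
python3 -m crank '[{"x":0,"y":0,"z":-1,"spin":0},{"x":0,"y":0,"z":-2,"spin":0},{"x":0,"y":0,"z":-3,"spin":0},{"x":0,"y":0,"z":-3,"spin":0},{"x":-1,"y":0,"z":-2,"spin":0}]'
python3 -m crank '[{"x":-2,"y":0,"z":0,"spin":0},{"x":-2,"y":0,"z":0,"spin":0},{"x":0,"y":0,"z":0,"spin":0},{"x":0,"y":0,"z":0,"spin":0}]'
sed -i 's/^BX,BY,BYAW=.*/BX,BY,BYAW=586.5,-151.5,np.radians(14.8)/' h.py
python3 -c "
from h import *
im=vision.get_image('wrist');st()
cv2.imwrite('pics/w4.png',im)
cv2.imwrite('pics/s4.png',vision.get_image('side')[100:250,220:400].repeat(4,0).repeat(4,1));st()
for n in ('side','wrist'):
  for x in vision.place_of('amp_lid_edge',n)[:2]: print(n,x)
"
```

```text
clock: 4.6
eef_pos: [538.0, -174.8, 189.6]
tool_rot: [3.14, -0.003, 0.265]
force: [0.6, -0.4, -0.8]
width: -0.1
clock: 5.0
eef_pos: [498.0, -185.7, 187.8]
tool_rot: [3.142, -0.001, 0.263]
force: [0.5, -0.0, 0.6]
width: 0.0
t 5.05 box xyz [-93.7 -10.3 187.8] rot [ 3.142e+00 -1.000e-03  2.640e-01] F [-0.2  0.6 -0. ] w 0.1
t 5.1 box xyz [-93.5 -10.2 187.7] rot [ 3.142e+00 -1.000e-03  2.650e-01] F [ 0.7 -0.1 -0.8] w -0.0
side {'point': [310.5, 158.4], 'score': 0.9}
wrist {'point': [262.6, 140.2], 'score': 0.71}
```

View pics/w4.png

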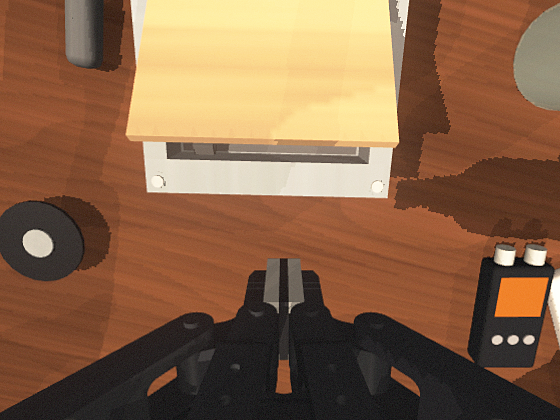

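View pics/s4.png

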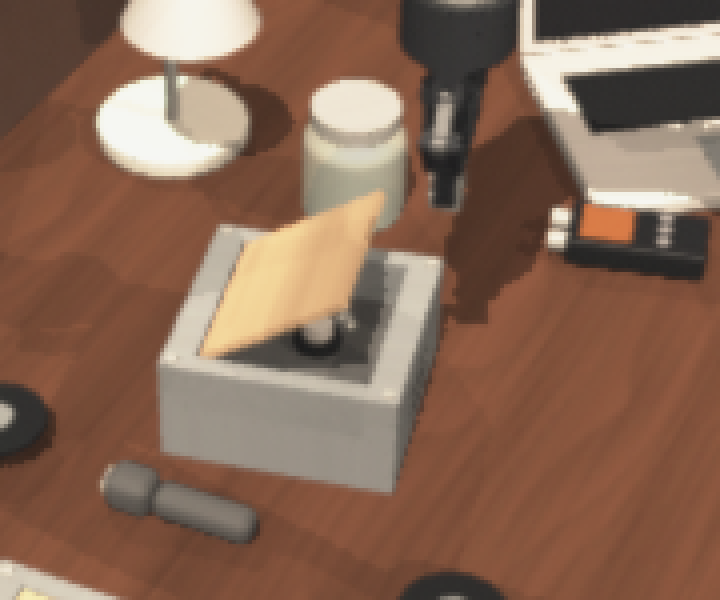

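```bash
python3 -c "
from h import *
a,d=ray('side',(310.5,158.4)); b,e=ray('wrist',(262.6,140.2))
A=np.c_[d,-e]; t=np.linalg.lstsq(A,b-a,rcond=None)[0]
p=a+d*t[0];q=b+e*t[1];print(p,q)
m=(p+q)/2;D=m[:2]-[BX,BY];c,n=np.cos(BYAW),np.sin(BYAW);X=c*D[0]+n*D[1];print(X,-n*D[0]+c*D[1],np.arctan2(m[2]-85,60-X))"
```

```text
[ 546.62819739 -163.61733506  158.95763204] [ 549.34221278 -162.12401234  158.65923414]
-40.141594891150355 -1.1549922998794226 0.6351554476424948
```

```bash
python3 -m crank '[{"x":0,"y":0,"z":2.5,"spin":0},{"x":0,"y":0,"z":2.6,"spin":0},{"x":1.5,"y":0,"z":0,"spin":0},{"x":2,"y":0,"z":0,"spin":0},{"x":0.7,"y":0,"z":0,"spin":0}]'
python3 -m crank '[{"x":0.7,"y":0,"z":-0.7,"spin":0},{"x":0.7,"y":0,"z":-0.9,"spin":0},{"x":0.8,"y":0,"z":-0.8,"spin":0}]'
python3 -c "
from h import *
st()
cv2.imwrite('pics/w5.png',vision.get_image('wrist'))
cv2.imwrite('pics/s5.png',vision.get_image('side')[100:250,220:400].repeat(4,0).repeat(4,1));st()
"
```

```text
clock: 5.7
eef_pos: [537.6, -174.4, 136.2]
tool_rot: [-3.14, 0.004, 0.265]
force: [-10.8, -3.4, 6.3]
width: -0.2
clock: 6.0
eef_pos: [556.5, -169.9, 160.7]
tool_rot: [-3.14, 0.006, 0.263]
force: [-4.9, -1.0, 4.0]
width: 0.1
t 6.0 box xyz [-33.7 -10.1 160.7] rot [-3.14   0.006  0.263] F [-4.9 -1.   4. ] w 0.1
t 6.1 box xyz [-30.  -10.3 161.7] rot [ 3.141e+00 -1.000e-03  2.640e-01] F [-0.3 -0.   0.2] w -0.4
```

View pics/w5.png

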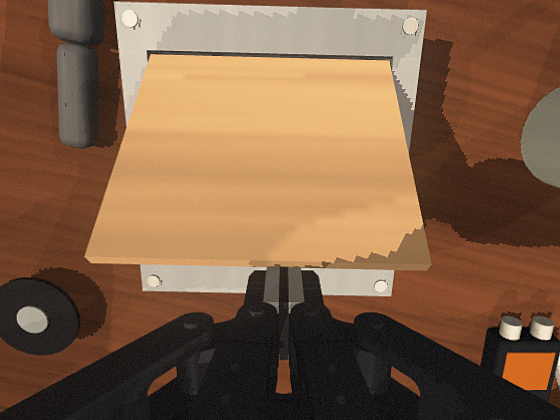

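View pics/s5.png

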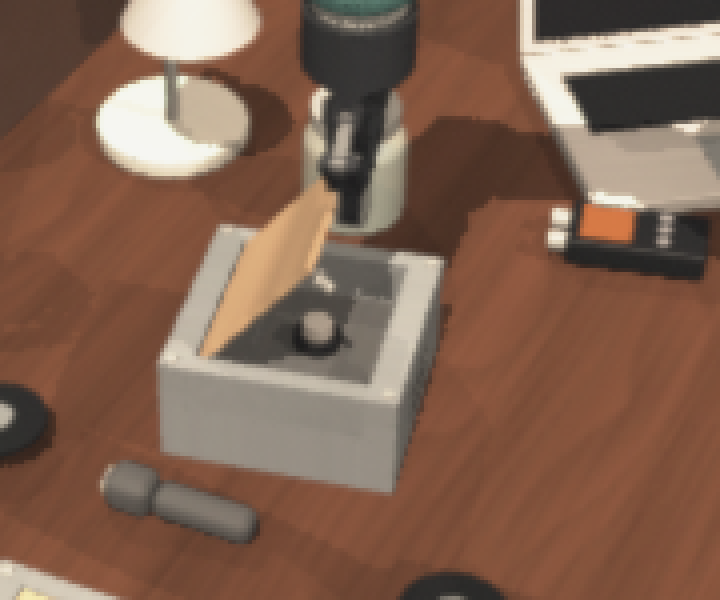

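```bash
python3 -m crank '[{"x":1,"y":0,"z":-0.6,"spin":0},{"x":1,"y":0,"z":-0.5,"spin":0},{"x":1,"y":0,"z":-0.4,"spin":0},{"x":1,"y":0,"z":-0.2,"spin":0},{"x":1,"y":0,"z":-0.2,"spin":0}]'
python3 -m crank '[{"x":1,"y":0,"z":-0.2,"spin":0},{"x":1,"y":0,"z":-0.1,"spin":0},{"x":1,"y":0,"z":0,"spin":0},{"x":0.8,"y":0,"z":0,"spin":0},{"x":0.8,"y":0,"z":0,"spin":0}]'
python3 -m crank '[{"x":0.5,"y":0,"z":0,"spin":0},{"x":0,"y":0,"z":0,"spin":0}]'
python3 -c "
from h import *
st()
cv2.imwrite('pics/w6.png',vision.get_image('wrist'))
cv2.imwrite('pics/s6.png',vision.get_image('side')[100:250,220:400].repeat(4,0).repeat(4,1));st()
"
```

```text
clock: 6.6
eef_pos: [609.1, -155.3, 180.0]
tool_rot: [-3.142, -0.001, 0.264]
force: [-0.6, -0.4, 0.8]
width: -0.2
clock: 7.1
eef_pos: [652.6, -143.6, 182.5]
tool_rot: [-3.141, 0.0, 0.264]
force: [-1.1, 0.5, -0.5]
width: -0.1
clock: 7.3
eef_pos: [657.8, -142.0, 182.7]
tool_rot: [-3.141, -0.001, 0.264]
force: [-0.8, 0.6, 0.2]
width: 0.1
t 7.3 box xyz [ 71.3  -9.1 182.7] rot [-3.141e+00 -1.000e-03  2.640e-01] F [-0.8  0.6  0.2] w 0.1
t 7.4 box xyz [ 70.3  -9.4 182.8] rot [-3.142  0.     0.264] F [ 0.2 -0.   0.6] w -0.2
```

View pics/w6.png

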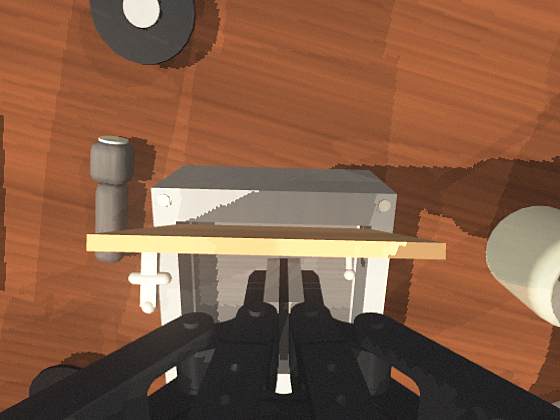

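View pics/s6.png

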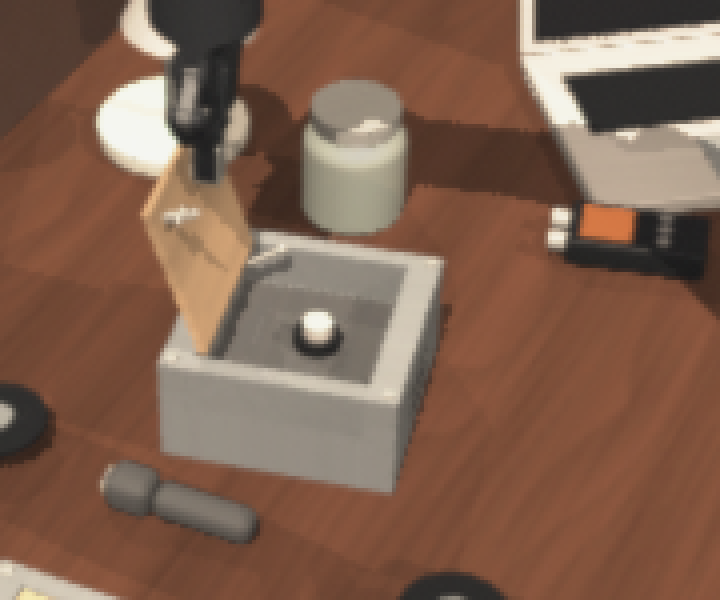

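```bash
python3 -m crank '[{"x":-1.5,"y":0,"z":-1,"spin":0},{"x":-3,"y":0,"z":-1,"spin":0},{"x":-4,"y":0,"z":0,"spin":0},{"x":-4,"y":0,"z":0,"spin":0},{"x":-3,"y":0,"z":0,"spin":0}]'
python3 -m crank '[{"x":0,"y":0,"z":0,"spin":0},{"x":0,"y":0,"z":0,"spin":0},{"x":0,"y":0,"z":0,"spin":0}]'
python3 -c "
from h import *
st();print(ctrl.read_state()['qpos'].round(2))
cv2.imwrite('pics/w7.png',vision.get_image('wrist'))
cv2.imwrite('pics/s7.png',vision.get_image('side')[100:250,220:400].repeat(4,0).repeat(4,1));st()
vision.get_image('top')
P={}
for n in ('side','wrist','top'):
  for x in vision.place_of('amp_button_top',n)[:2]: print(n,x['score'],x['point'],atz(n,x['point'],71).round(1))
c,s=np.cos(BYAW),np.sin(BYAW);print(BX-8*c+8*s,BY-8*s-8*c)
"
```

```text
clock: 7.9
eef_pos: [504.3, -184.1, 203.1]
tool_rot: [3.141, 0.001, 0.262]
force: [0.5, -0.6, -0.3]
width: -0.3
clock: 8.2
eef_pos: [508.7, -182.7, 203.2]
tool_rot: [3.141, -0.002, 0.265]
force: [0.6, -0.2, 0.0]
width: 0.1
t 8.2 box xyz [-83.1 -10.3 203.2] rot [ 3.141e+00 -2.000e-03  2.650e-01] F [ 0.6 -0.2  0. ] w 0.1
[ 0.28  0.51  0.02  1.86 -0.01  0.78 -1.  ]
t 8.3 box xyz [-83.3 -10.1 202.8] rot [ 3.142e+00 -1.000e-03  2.650e-01] F [0.6 0.1 0.6] w 0.1
side 0.36 [294.3, 178.0] [ 594.7 -162.3   71. ]
top 0.54 [342.6, 212.8] [ 580.1 -157.2   71. ]
top 0.54 [285.0, 278.7] [388.8  13.   71. ]
580.8089789546507 -161.27815317232202
```

View pics/w7.png

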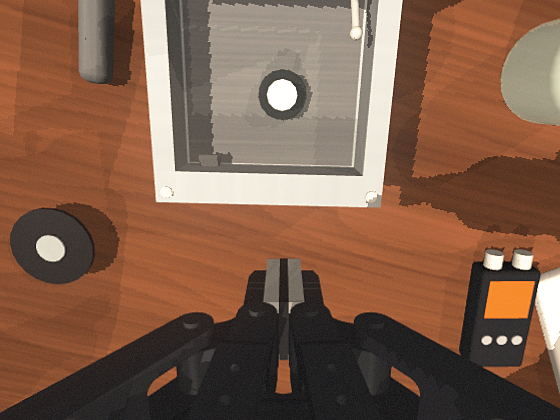

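View pics/s7.png

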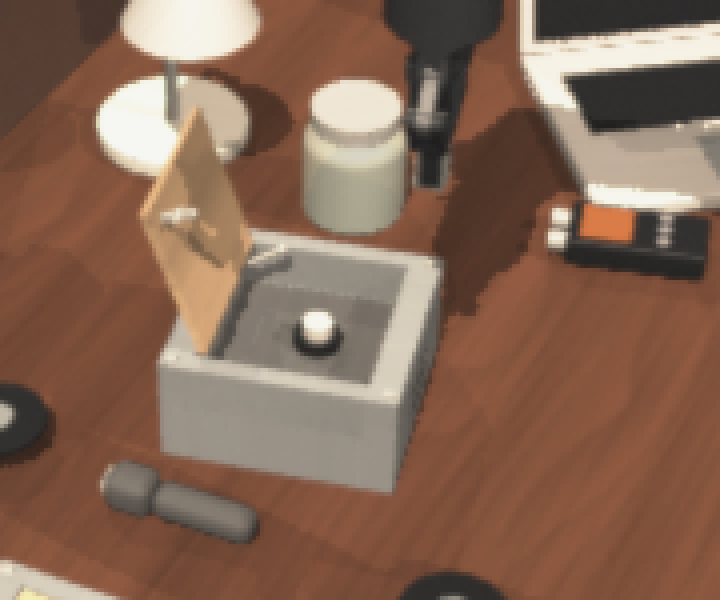

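```bash
python3 -c "
from h import *
vision.get_image('wrist');st()
print(atz('wrist',(282,95),71).round(1),atz('side',(299.3,180.5),71).round(1))
s=ctrl.read_state();m=np.array([582,-161.])
for q in (atz('wrist',(282,95),71),[580.8,-161.3,71]):
  print(RR(s['tool_rot']).T@(np.array(q)-s['eef_pos']))"
```

```text
t 8.55 box xyz [-84.3 -10.1 202.6] rot [-3.141  0.     0.264] F [-0.8 -0.2 -0.3] w -0.2
[ 579.9 -162.7   71. ] [ 576.9 -159.1   71. ]
[ 75.03490661  -0.50287147 131.61862777]
[ 76.27419833  -1.63936648 131.61868251]
```

```bash
python3 -m crank '[{"x":2,"y":0,"z":0,"spin":0},{"x":3,"y":-0.1,"z":0,"spin":0},{"x":2.5,"y":0,"z":0,"spin":0},{"x":0,"y":0,"z":0,"spin":0.14},{"x":0,"y":0,"z":0,"spin":0.14}]'
python3 -m crank '[{"x":0,"y":0,"z":0,"spin":0.14},{"x":0,"y":0,"z":0,"spin":0.14},{"x":0,"y":0,"z":0,"spin":0.14},{"x":0,"y":0,"z":0,"spin":0.14},{"x":0,"y":0,"z":0,"spin":0.14}]'
python3 -m crank '[{"x":0,"y":0,"z":0,"spin":0.14},{"x":0,"y":0,"z":0,"spin":0.14},{"x":0,"y":0,"z":0,"spin":0.14},{"x":0,"y":0,"z":0,"spin":0.14},{"x":0,"y":0,"z":0,"spin":0}]'
python3 -m crank '[{"x":0,"y":0,"z":0,"spin":0},{"x":0,"y":0,"z":0,"spin":0}]'
python3 -c "
from h import *
vision.get_image('wrist');cv2.imwrite('pics/w8.png',vision.get_image('wrist'));st();print(ctrl.read_state()['eef_pos'])"
```

```text
clock: 9.05
eef_pos: [580.2, -161.9, 202.4]
tool_rot: [-3.141, 0.0, -0.021]
force: [-0.5, -0.5, -0.2]
width: 0.0
clock: 9.55
eef_pos: [579.6, -162.3, 202.7]
tool_rot: [-3.142, 0.0, -0.722]
force: [-0.4, -0.5, 0.0]
width: -0.3
clock: 10.05
eef_pos: [579.6, -162.2, 202.5]
tool_rot: [3.141, -0.0, -1.276]
force: [-0.1, 0.2, -0.5]
width: -0.2
clock: 10.25
eef_pos: [579.5, -162.5, 202.8]
tool_rot: [-3.142, 0.0, -1.274]
force: [0.0, 0.1, -1.2]
width: -0.5
t 10.35 box xyz [ -9.6  -9.  202.9] rot [-3.141  0.    -1.275] F [ 1.2 -0.4  0.5] w -0.3
[ 579.46308144 -162.62879555  202.85766037]
```

View pics/w8.png

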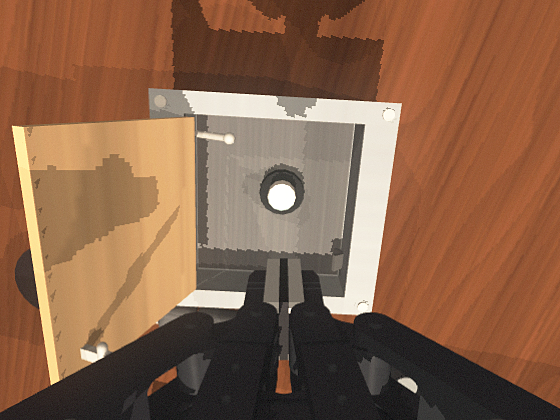

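```bash
python3 -c "
from h import *
vision.get_image('wrist');q=atz('wrist',(282,196),71);s=ctrl.read_state();print(q,RR(s['tool_rot']).T@(q-s['eef_pos']))"
python3 -m crank '[{"x":0,"y":0,"z":2,"spin":0},{"x":0,"y":0,"z":3,"spin":0},{"x":0,"y":0,"z":3,"spin":0},{"x":0,"y":0,"z":2,"spin":0},{"x":0,"y":0,"z":0,"spin":0}]'
python3 -m crank '[{"x":0,"y":0,"z":1,"spin":0},{"x":0,"y":0,"z":0.8,"spin":0},{"x":0,"y":0,"z":0,"spin":0},{"x":0,"y":0,"z":0,"spin":0}]'
python3 -c "
from h import *
cv2.imwrite('pics/w9.png',vision.get_image('wrist'))
cv2.imwrite('pics/s9.png',vision.get_image('side')[100:250,220:400].repeat(4,0).repeat(4,1));st()
"
```

```text
[ 581.04654734 -163.32613089   71.        ] [  1.11729896  -1.29598778 131.87007422]
clock: 10.9
eef_pos: [577.4, -161.8, 100.2]
tool_rot: [3.137, 0.003, -1.276]
force: [0.3, -0.1, -0.7]
width: -0.2
clock: 11.3
eef_pos: [579.8, -162.6, 85.3]
tool_rot: [-3.141, -0.0, -1.276]
force: [0.6, -0.5, -0.4]
width: -0.1
t 11.4 box xyz [-9.3 -9.1 85.4] rot [-3.141e+00 -1.000e-03 -1.276e+00] F [ 0.7 -0.3  0.3] w -0.3
```

View pics/w9.png

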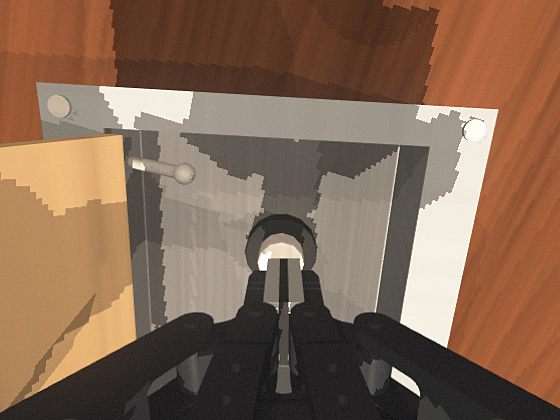

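View pics/s9.png

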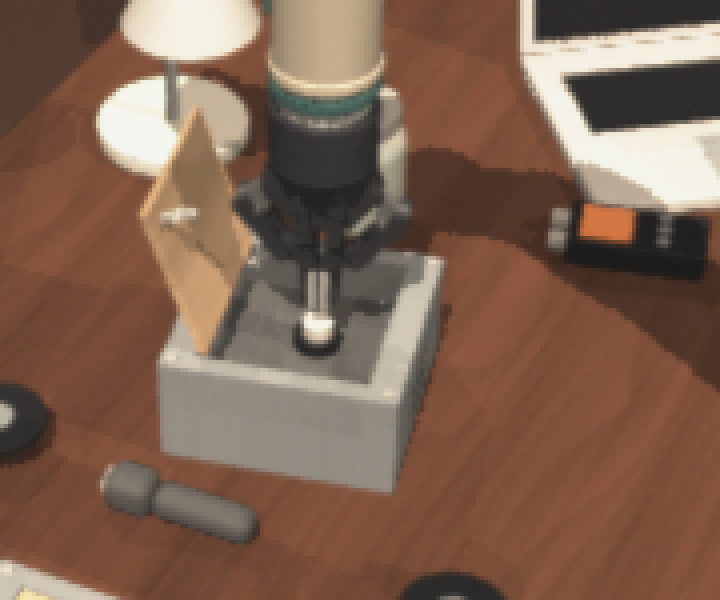

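```bash
python3 -m crank '[{"x":0,"y":0,"z":0.8,"spin":0},{"x":0,"y":0,"z":0.5,"spin":0},{"x":0,"y":0,"z":0.4,"spin":0},{"x":0,"y":0,"z":0.3,"spin":0},{"x":0,"y":0,"z":0,"spin":0}]'
python3 -m crank '[{"x":0,"y":0,"z":0.2,"spin":0},{"x":0,"y":0,"z":0,"spin":0}]'
```

```text
clock: 11.9
eef_pos: [579.3, -162.5, 64.3]
tool_rot: [3.141, 0.0, -1.276]
force: [-1.1, 0.4, -0.7]
width: 0.2
clock: 12.1
eef_pos: [579.5, -162.6, 63.1]
tool_rot: [-3.141, 0.0, -1.276]
force: [-1.0, 0.7, 3.0]
width: 0.1
```

```bash
python3 -m crank '[{"x":0,"y":0,"z":0.2,"spin":0},{"x":0,"y":0,"z":0,"spin":0}]'
python3 -m crank '[{"x":0,"y":0,"z":0.1,"spin":0},{"x":0,"y":0,"z":0,"spin":0}]'
```

```text
clock: 12.3
eef_pos: [579.5, -162.6, 62.8]
tool_rot: [-3.141, 0.001, -1.276]
force: [-4.0, 2.3, 17.1]
width: -0.1
clock: 12.5
eef_pos: [579.5, -162.6, 62.6]
tool_rot: [-3.14, 0.001, -1.276]
force: [-6.4, 2.7, 23.3]
width: 0.1
```

Hard stop reached. Withdrawing straight up.

```bash
python3 -m crank '[{"x":0,"y":0,"z":-1,"spin":0},{"x":0,"y":0,"z":-2,"spin":0},{"x":0,"y":0,"z":-3,"spin":0},{"x":0,"y":0,"z":-4,"spin":0},{"x":0,"y":0,"z":-4,"spin":0}]'
python3 -m crank '[{"x":0,"y":2,"z":-3,"spin":0},{"x":0,"y":4,"z":-1,"spin":0},{"x":0,"y":4,"z":0,"spin":0},{"x":0,"y":2,"z":0,"spin":0},{"x":0,"y":0,"z":0,"spin":0}]'
python3 -m crank '[{"x":0,"y":0,"z":0,"spin":0},{"x":0,"y":0,"z":0,"spin":0}]'
python3 -c "
from h import *
st()
cv2.imwrite('pics/wa.png',vision.get_image('wrist'))
cv2.imwrite('pics/ta.png',vision.get_image('top'))
im=vision.get_image('side');cv2.imwrite('pics/fa.png',im);cv2.imwrite('pics/sa.png',im[100:250,220:400].repeat(4,0).repeat(4,1));st()
for n in ('top','side','wrist'):
  for k in ('amp_button_top','amp_lid_edge'): print(n,k,[(x['score'],x['point']) for x in vision.place_of(k,n)[:2]])
"
```

```text
clock: 13.0
eef_pos: [579.0, -162.5, 200.7]
tool_rot: [3.14, 0.0, -1.276]
force: [0.9, -0.4, 0.1]
width: -0.0
clock: 13.5
eef_pos: [461.4, -198.6, 240.2]
tool_rot: [3.141, 0.001, -1.281]
force: [0.7, -0.1, 0.0]
width: -0.2
clock: 13.7
eef_pos: [466.1, -196.9, 239.7]
tool_rot: [-3.141, -0.0, -1.275]
force: [0.2, 0.1, 0.8]
width: -0.2
t 13.7 box xyz [-128.   -13.1  239.7] rot [-3.141 -0.    -1.275] F [0.2 0.1 0.8] w -0.2
t 13.85 box xyz [-128.6  -13.   239.5] rot [ 3.141 -0.    -1.275] F [ 0.4 -0.4  0.4] w -0.1
top amp_button_top [(0.38, [342.2, 212.9])]
top amp_lid_edge [(0.66, [333.0, 170.4])]
side amp_button_top [(0.38, [299.3, 182.6])]
side amp_lid_edge [(0.69, [261.2, 140.0])]
wrist amp_button_top [(0.76, [143.6, 184.8])]
wrist amp_lid_edge []
```

View pics/sa.png

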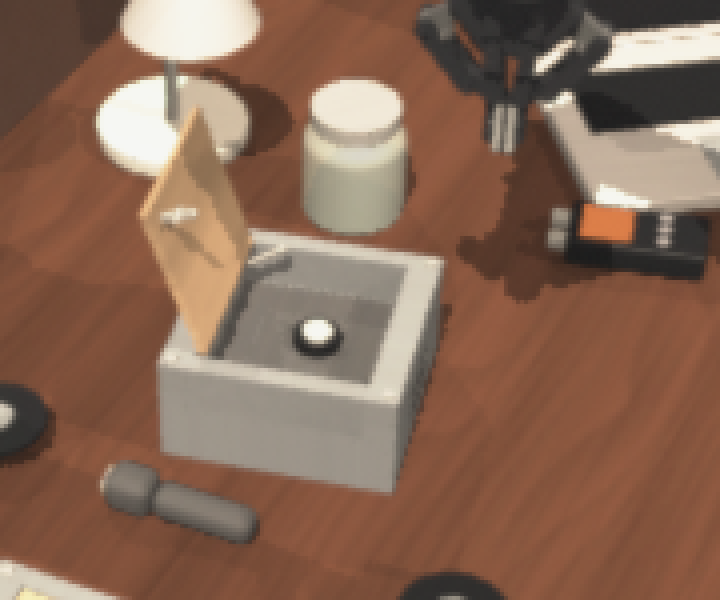

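View pics/ta.png

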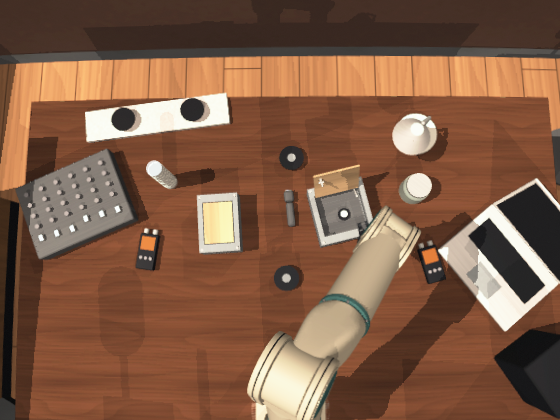

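View pics/fa.png

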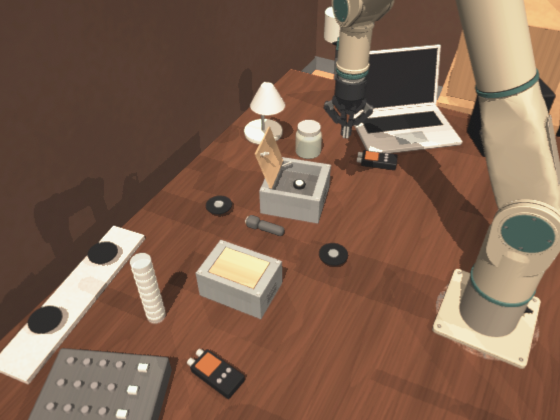

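```bash
python3 -c "
from cell import ctrl
print(ctrl.finish_job())"
```

```text
the job is handed in; nothing more can be done
None
```

I switched the amplifier on and handed the job in at about 13.9 s on the robot's clock; no verdict was reported.

- **Lid catch:** I pressed the wide box's lid near its free edge down to the hard stop (about 19 N). It sprang ajar to about 0.63 rad.
- **Lid open:** I pushed the free edge up and over with the closed fingertips. After I pulled the fingers back it stayed leaning open in every later picture.
- **Power button:** I turned the gripper a quarter turn to keep the wrist camera clear of the lid, then pressed the button to its hard stop. The fingertip was at 62.6 mm (nominal 63 mm when fully in) and the force rose to about 23 N.

**Last checks:** The side picture shows the button sunk into its collar and the lid open. In the top and side pictures the narrow box is still shut, and the loose things are where they were at the start. The gripper was clear of everything, with readings under 1 N.

**What disagreed:** The camera estimates of the box's position and yaw differed by about 2 to 3 mm and 1°, so I used values in between. The network's scores for the button were low (0.38) in the top and side pictures. I judged the button from the fingertip depth, the force and the picture instead.

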